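# Dock a control module and hold its reset down

### The job

Slide the flat black control module along the bench, without lifting it, onto the rubber pad of the test dock until it lies square and centred on the pad with its brass contact end up against the contact bar. Then take the stylus from its wooden stand, put its pin through the round hole in the module's top and press the recessed reset button down; finish while still gripping the stylus and holding the button down. Leave everything else on the bench where it is.

Things in the scene. Friction and masses are not known exactly. Their poses are not given: they have to be found in the camera images.
- module: Flat black plastic box (control module), 130 (its x) x 56 (y) x 36 mm high, 0.3 to 0.55 kg, loose and flat on the bench; may be gripped across its 56 mm. Origin: centre of its underside; +x points to its contact end, z up. At the start +x is within 0.9 rad of the dock's +x. It slides freely on bench and pad.
- contact_end (a point): Middle of the module's contact end face (five brass strips), 65 mm along +x from the module's centre and 18 mm above its underside.
- aperture (a point): Centre of the module's only opening, level with its top face: a round hole 14 mm across in a thin grey dotted bezel, 40 mm from the module's centre along -x (the end away from the contacts), 36 mm above the underside. The top wall is 4 mm thick; below it a wider hollow with the white reset button. Axes as the module's.
- reset_button (a joint): Reset button's travel straight down: 0 = up, 0.005 m = fully down. Its flat white top, 20 mm across, is centred under the aperture, 15 mm below the module's top face when up, 20 mm when fully down. Sprung: about 1 N to start, 4 N fully down; rises when let go. Counts as held down from 0.0035 m.
- dock: Test dock, fixed: a dark rubber pad flush with the bench (no step, no side walls) and across its far end a contact bar 90 mm wide, 20 mm thick, 34 mm high. Origin: on the bench where the module's centre belongs; +x points to the bar, z up. Bar face at x = +66 mm; pad from x = -84 to +66, y = -40 to +40 mm. Yaw within 0.35 rad of the world's.
- stand: Plain wooden block, 60 x 60 x 55 mm high, fixed to the bench (left or right part of the bench, varies), with a vertical hole 11 mm across and 50 mm deep in the middle of its top; the stylus stands in the hole. Origin: centre of its underside, axes along its sides.
- stylus: Stylus upright in the stand, 115 mm, 50 g. From the bottom: steel pin 6 mm across, 45 mm long; square grey flange 26 mm, 5 mm thick, resting on the stand; square grey handle 16 x 16 mm, 65 mm tall (50 to 115 mm above the tip). Origin: pin tip; z up, x and y square to the handle's faces, along the stand's sides. In the stand the tip is 10 mm above the bench; clear after a 45 mm lift.
- stylus_tip (a point): The tip of the stylus's pin (same point as the stylus's origin).
- jar: Bystander, to be left alone: closed glass jar with a steel lid, 56 mm across, 70 mm tall, upright.
- screwdriver: Bystander, to be left alone: black-handled screwdriver lying near the robot.
- tape: Bystander, to be left alone: flat roll of grey tape, 80 mm across, 19 mm tall.
- motor: Bystander, to be left alone: bare metal motor standing on end, 48 mm across, 72 mm tall.
- meter: Bystander, to be left alone: black hand-held test meter lying flat, 75 x 145 x 42 mm.
- mug: Bystander, to be left alone: white mug, 80 mm across plus handle, 92 mm tall.
- gear: Bystander, to be left alone: white plastic gear wheel with hub, 44 mm across, 22 mm tall.
Not all that is in view belongs to the job. Leave any pink or red look-alike of the module alone.

How it is judged:
On the way, in this order (a step that is already met when the one before it is completed fails the run):
1. the module lies docked on the pad, square and against the contact bar (x of module in the frame of dock between -0.005 and 0.006 m and y of module in the frame of dock between -0.01 and 0.01 m and angle between the x axis of module and the x axis of dock, either way round below 0.12 rad and x of aperture in the frame of dock below -0.02 m and height (world z) of module below 0.004 m and angle between module's own z axis and vertical below 0.06 rad and linear speed of module below 0.02 m/s), for 0.2 s.
2. the stylus has been taken out of its stand (height (world z) of stylus_tip above 0.045 m and contact force between the fingers and stylus above 1 N), for 0.2 s.
At the end, for the whole second after the job is handed in: Module flat on the pad, contact end within 6 mm of the bar, centred to 10 mm, square to 0.12 rad; the gripped stylus, through the aperture, presses with over 1 N and holds the button at least 3.5 of its 5 mm down; the robot itself does not touch the module (x of module in the frame of dock between -0.005 and 0.006 m and y of module in the frame of dock between -0.01 and 0.01 m and angle between the x axis of module and the x axis of dock, either way round below 0.12 rad and x of aperture in the frame of dock below -0.02 m and height (world z) of module below 0.004 m and angle between module's own z axis and vertical below 0.06 rad and value of joint reset_button above 0.0035 m and contact force between stylus and module above 1 N and z of stylus_tip in the frame of aperture below -0.013 m and horizontal distance between stylus_tip and aperture below 0.01 m and contact force between the fingers and stylus above 1 N and contact force between each of the fingers, the arm and module below 0.5 N); the arm keeps its last pose, push and grip.
It fails at once if the module is lifted off the bench (more than 10 mm) or tipped (height (world z) of module above 0.01 m or angle between module's own z axis and vertical above 0.2 rad).
It fails at once if a bystander is shifted by more than 30 mm (distance of any of jar, screwdriver, tape, motor, meter, mug, gear from where it was at the start of the episode above 0.03 m).
It also fails if it takes over 64 s, if anything falls off the work surface, if the arm or the gripper's body presses on something with over 40 N, if the wrist force passes 120 N, or if a joint passes its speed limit or range.

### The arm

A 6-joint arm with a two-finger parallel gripper is mounted at the origin on the work surface. World frame = base frame: x ahead of the robot, y to its left, z up, the work surface at z = 0. Lengths are in m, angles in rad, forces in N, time in s.
With the tool pointing down it reaches from about 0.25 to 0.775 m from the base axis. Payload 4 kg.
Tool frame: the origin (TCP) lies at the very end of the fingers, on their centre line; the grasp point (between the pads) lies arm.hold_point_z behind it (arm.hold_point_z is the distance from the TCP to the grasp point, in m); z points along the fingers, x is the direction in which the jaws open and shut, and the axes are right-handed (so a half turn about z gives the same grasp; the last joint's range is limited). The gripper opens to 85 mm and grips with 20 to 120 N. Pads are 22 mm wide; open, the fingers measure 114 mm over their backs; the gripper's body (76 mm by 85 mm) begins 54 mm behind the grasp point. The pads swing forward as they close: fully open they stand 13 mm farther back than shut.
Start: joints at [-1.289, 0.087, 1.371, -0, 1.684, -0.103], TCP at [0.206, -0.51, 0.231] pointing down, gripper open.
Joint ranges: [-3.1, 3.1], [-0.76, 2.03], [0.27, 2.55], [-1.08, 4.22], [0.17, 2.65], [-2.57, 2.57]. Speed limits (rad/s): [2.79, 2.79, 3.14, 3.14, 3.14, 3.14].

### API

Orientations are given as [roll, pitch, yaw] about the fixed x, y, z axes, in that order (R = Rz(yaw) Ry(pitch) Rx(roll)).
In Python, from workcell import arm, eyes gives the robot as it stands.
- The arm moves only by the tool drive_tool, never from a script. Its argument "series" is a list of rows, each a list of 7 numbers: the shift along the tool's x, y, z in mm, then the turn, a rotation vector about the tool's x, y, z in degrees, then the opening in per cent of the stroke, from 0 (shut) to 100 (fully open). A call has 1 to 8 rows; each row is the pose to reach, as a shift and turn from the pose commanded when the call began, along the tool's axes at that moment; what a row does not reach only later rows make up. A row lasts 1/12 s, in which the tool goes at most 41.7 mm and 7.16 degrees, less where a joint would pass 70% of its speed; a pose out of reach is approached as far as the arm can. A call with a gripper value outside its range is refused whole. The fingers move at their own pace and stop on an object; the grip force is fixed at half the most. Time passes only in rows, so rows that repeat a pose let the fingers close. It gives the time, the measured TCP pose, the force and the opening at its end, in the units of the state.
- arm.get_state(): the state, without advancing time (a new reading comes with each control period).
- eyes.get_image(name): name is "side" or "top"; returns a dict with "color" (400x640x3 uint8, red, green, blue), "depth" (400x640 float32, m along the optical axis (not along the pixel's ray), 0 where there is no reading), "intrinsics" (3x3 intrinsics, pixels), "rvec" (rotation vector, rad) and "tvec" (3), from world to camera coordinates, as OpenCV has them. Camera axes: x right, y down, z forward; pixel columns grow to the right and rows downward; lengths in m; the calibration is good to about 2 mm. A picture is of the moment at which its call begins.
- arm.sign_off(): hands the job in, once; it reports no verdict.
The state is a dict: "t": time; "qpos": joint angles; "joint_velocities": joint speeds; "effort": joint torques, N m; "tool_pos": TCP position; "eef_rot": TCP orientation; "contact_force": force on the tool from outside, world axes, zero at the start; "moment": the same for the moment, N m; "gripper_width": finger opening in m.
Only numpy, scipy, OpenCV 4.12 (cv2) and the standard library are available. Lean on these libraries where they do the work, as an engineer would, in place of code of your own. Each camera call takes 0.05 s, during which the arm holds its last target.

## Working session

There is one attempt and no reset: what is moved stays moved. The work goes in short steps, Python scripts to look and compute and a tool call to move; the robot and the scene stay as the last step left them, time stands still between calls to the robot, and variables do not carry over. Pictures are saved under pics/ and viewed, and the job is handed in when it is done.

Besides the shell and the picture viewer there is one more tool, called after "Request:" as name([rows], argument=value, ...), one row to a line, values as JSON. drive_tool: Moves the arm, as the interface text tells. Its arguments: {"type":"object","properties":{"series":{"type":"array","items":{"type":"array","items":{"type":"number"}}}},"required":["series"]}

```bash
ls; mkdir -p pics
python3 - <<'E'
from workcell import arm, eyes
import cv2, numpy as np
print(arm.get_state()); print(arm.hold_point_z)
for n in ("side","top"):
    d=eyes.get_image(n); np.savez(f"{n}0.npz",**d)
    cv2.imwrite(f"pics/{n}0.png",d["color"][:,:,::-1])
    print(n,d["intrinsics"],d["rvec"],d["tvec"])
E
```

```text
pics
{'t': 0.0, 'qpos': array([-1.28911232e+00,  8.79856921e-02,  1.37229565e+00, -2.34158724e-05,
        1.68358850e+00, -1.03120716e-01]), 'joint_velocities': array([-8.25102145e-04, -8.54378187e-05, -1.62249109e-03, -9.01656442e-04,
       -7.30180216e-04, -3.70016658e-04]), 'effort': array([ 7.59831091e-04, -3.51861906e+01, -3.13272464e+01, -1.71819984e-04,
        1.07002162e-02, -7.27824670e-06]), 'tool_pos': array([ 0.20629473, -0.50929981,  0.23010135]), 'eef_rot': array([-3.14138139e+00,  2.26748732e-03, -1.18599397e+00]), 'contact_force': array([ 0.01193853,  0.19834922, -0.27369084]), 'moment': array([ 0.00177275, -0.07173986,  0.01913884]), 'gripper_width': 0.085440173798964}
0.0187
side [[374.08648664   0.         321.21851067]
 [  0.         374.08648664 195.51330601]
 [  0.           0.           1.        ]] [ 0.29324429 -2.6897055   1.41356217] [0.51049437 0.15198387 0.87276082]
top [[362.62544176   0.         321.13052951]
 [  0.         362.62544176 201.8385249 ]
 [  0.           0.           1.        ]] [ 2.16048756 -2.13920717  0.23392733] [-0.09387944  0.53509145  0.82663608]
```

View pics/side0.png

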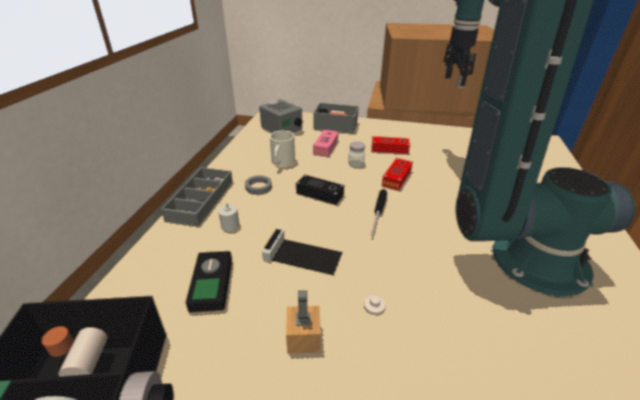

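View pics/top0.png

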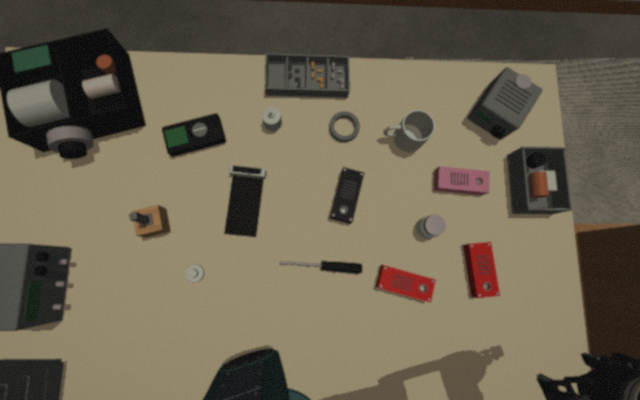

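The top view shows the dock pad at about (245,205) with its bar at (248,172). The black module is at (347,195) with its hole at (344,211). The stand is at (150,222), and the arm is at lower right. I'll enlarge these.

```bash
cat > h.py <<'E'
import numpy as np, cv2
def load(n): return dict(np.load(n))
def px2w(d,u,v,z):
    R=cv2.Rodrigues(d["rvec"])[0]; K=d["intrinsics"]; t=d["tvec"].ravel()
    r=R.T@np.linalg.solve(K,np.array([u,v,1.])); c=-R.T@t
    return c+r*(z-c[2])/r[2]
def w2px(d,P):
    p,_=cv2.projectPoints(np.array(P,float).reshape(-1,3),d["rvec"],d["tvec"],d["intrinsics"],None); return p.reshape(-1,2)
def crop(d,x0,y0,w,h,s,name):
    c=d["color"][y0:y0+h,x0:x0+w,::-1]; c=cv2.resize(c,None,fx=s,fy=s,interpolation=cv2.INTER_CUBIC)
    for i in range(0,w,10):
        cv2.line(c,(i*s,0),(i*s,4),(0,0,255),1)
        if i%20==0: cv2.putText(c,str(x0+i),(i*s,14),0,.35,(0,0,255))
    for i in range(0,h,10):
        cv2.line(c,(0,i*s),(4,i*s),(0,0,255),1)
        if i%20==0: cv2.putText(c,str(y0+i),(5,i*s+4),0,.35,(0,0,255))
    cv2.imwrite(name,c)
def cloud(d):
    Z=d["depth"]; K=d["intrinsics"]; v,u=np.mgrid[:Z.shape[0],:Z.shape[1]]
    P=np.stack([(u-K[0,2])/K[0,0]*Z,(v-K[1,2])/K[1,1]*Z,Z],-1)
    R=cv2.Rodrigues(d["rvec"])[0]
    W=(P-d["tvec"].ravel())@R; W[Z==0]=np.nan; return W
E
python3 - <<'E'
from h import *
d=load("top0.npz")
crop(d,220,155,160,90,5,"pics/c1.png"); crop(d,120,190,60,60,10,"pics/c2.png")
W=cloud(d)
for u,v in [(300,220),(248,172),(345,185),(350,205),(155,217),(135,216),(245,210)]: print(u,v,W[v,u].round(4))
# scale
for u,v in [(320,200),(245,205),(150,220)]: print(px2w(d,u,v,0).round(3), np.linalg.norm(px2w(d,u+1,v,0)-px2w(d,u,v,0)))
E
```

```text
300 220 [ 0.4969 -0.0377  0.0033]
248 172 [0.6105 0.0917 0.0355]
345 185 [ 0.581  -0.1479  0.0375]
350 205 [ 0.5315 -0.1602  0.0348]
155 217 [0.4934 0.2984 0.0568]
135 216 [0.4862 0.3119 0.1262]
245 210 [0.5205 0.1003 0.0037]
[ 0.549 -0.088  0.   ] 0.002554450986317036
[0.534 0.102 0.   ] 0.002501995085915811
[0.493 0.333 0.   ] 0.002428264338977462
```

View pics/c1.png

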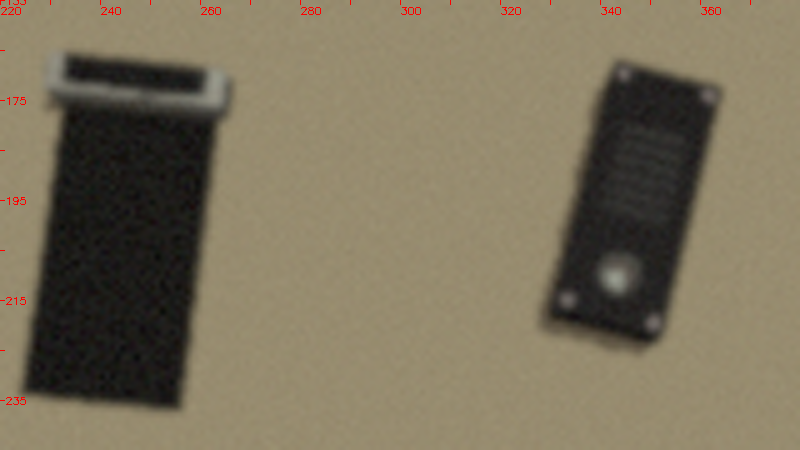

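View pics/c2.png

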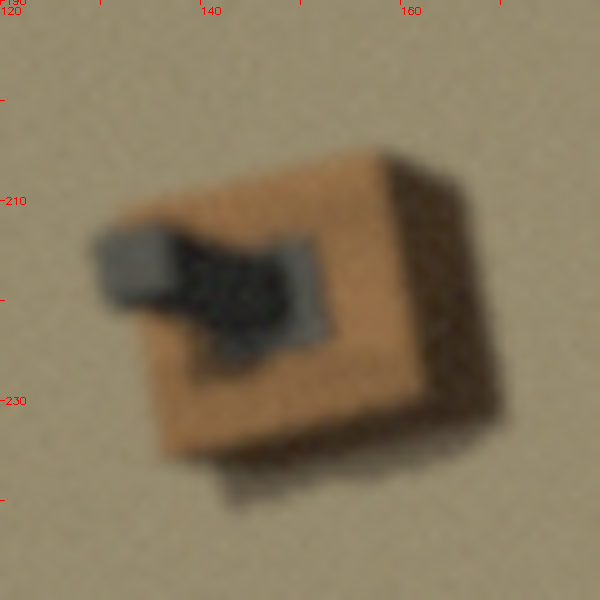

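Run:
```python
from h import *
from scipy.optimize import least_squares
d=load("top0.npz")
def fit(loc,pix,x0):
    loc=np.array(loc,float);pix=np.array(pix,float)
    def W(p):
        c,s=np.cos(p[2]),np.sin(p[2]); 
        return np.c_[p[0]+c*loc[:,0]-s*loc[:,1],p[1]+s*loc[:,0]+c*loc[:,1],loc[:,2]]
    r=least_squares(lambda p:(w2px(d,W(p))-pix).ravel(),x0)
    return r.x, r.fun.reshape(-1,2).round(1)
C=lambda x,y,ox=220,oy=155,s=5:(ox+x/s-.4,oy+y/s-.4)
m=.036
x,r=fit([(.065,.028,m),(.065,-.028,m),(-.065,-.028,m),(-.065,.028,m),(-.04,0,m)],[C(617,62),C(720,88),C(657,342),C(552,318),C(620,270)],[.56,-.15,0]);print("mod",x.round(4),r.tolist())
x,r=fit([(-.084,.04,0),(-.084,-.04,0)],[C(25,392),C(181,407)],[.53,.1,0]);print("pad",x.round(4),r.tolist())
# pad side lines
P=[px2w(d,*C(a,b),0) for a,b in [(62,120),(25,392),(214,125),(181,407)]]
print([p.round(4) for p in P]); print("yaws",[np.arctan2(*(P[i]-P[i+1])[1::-1]) for i in (0,2)])
h=.055;D=lambda x,y:C(x,y,120,190,10)
x,r=fit([(.03,.03,h),(.03,-.03,h),(-.03,-.03,h),(-.03,.03,h)],[D(120,205),D(385,150),D(427,392),D(163,455)],[.49,.3,0]);print("stand",x.round(4),r.tolist())
a=.125
x,r=fit([(.008,.008,a),(.008,-.008,a),(-.008,-.008,a),(-.008,.008,a)],[D(97,240),D(163,222),D(180,295),D(110,308)],[.49,.3,0]);print("stylus",x.round(4),r.tolist())
R=cv2.Rodrigues(d["rvec"])[0];print("cam",-R.T@d["tvec"].ravel())
W=cloud(d)
for n,(u,v) in dict(jar=(432,227),gear=(195,273),motor=(271,117),meter=(195,135),tape=(344,126),sd=(345,267),sd2=(285,264),mug=(415,130)).items(): print(n,W[v,u].round(3))
```

```text
mod [ 0.5576 -0.153  -0.244 ] [[-0.7, -0.1], [0.4, 0.4], [0.9, -0.3], [-0.3, -1.3], [-0.4, 1.4]]
pad [ 0.543   0.1028 -0.0877] [[-0.5, -0.1], [0.5, 0.1]]
[array([0.6016, 0.1373, 0.    ]), array([0.4627, 0.1488, 0.    ]), array([0.6003, 0.0601, 0.    ]), array([0.456 , 0.0716, 0.    ])]
yaws [np.float64(-0.08270176107433412), np.float64(-0.07912836929076535)]
stand [0.4874 0.3169 0.2469] [[0.3, 0.0], [-0.3, -0.3], [-0.1, 0.3], [0.1, 0.0]]
stylus [0.4859 0.3159 0.2694] [[-0.4, -0.0], [0.6, -0.1], [0.2, -0.2], [-0.4, 0.4]]
cam [ 0.38450171 -0.05168186  0.90991804]
jar [ 0.475 -0.349  0.073]
gear [0.365 0.209 0.022]
motor [0.746 0.037 0.057]
meter [0.704 0.228 0.032]
tape [ 0.75  -0.15  -0.001]
sd [ 0.381 -0.148  0.025]
sd2 [ 0.388 -0.003  0.003]
mug [ 0.741 -0.339  0.004]
```

```bash
cat >> h.py <<'E'
from scipy.spatial.transform import Rotation as Ro
def box(p,x0,x1,y0,y1,z0,z1):
    c,s=np.cos(p[2]),np.sin(p[2]); o=[]
    for z in (z0,z1):
        o.append([(p[0]+c*x-s*y,p[1]+s*x+c*y,z) for x,y in ((x1,y1),(x1,y0),(x0,y0),(x0,y1))])
    return o
def go(pos,yaw,st=None):
    if st is None:
        from workcell import arm; st=arm.get_state()
    R=Ro.from_euler("xyz",st["eef_rot"]); T=Ro.from_euler("xyz",[np.pi,0,yaw])
    print("t",round(st["t"],2),"at",st["tool_pos"].round(4),st["eef_rot"].round(4),"F",st["contact_force"].round(1),"w",round(st["gripper_width"],4))
    print("shift mm",(R.inv().apply(np.array(pos)-st["tool_pos"])*1e3).round(1),"turn deg",np.degrees((R.inv()*T).as_rotvec()).round(2))
def draw(d,polys,x0,y0,w,h,s,name):
    c=cv2.resize(np.ascontiguousarray(d["color"][y0:y0+h,x0:x0+w,::-1]),None,fx=s,fy=s,interpolation=cv2.INTER_CUBIC)
    for P in polys:
        q=((w2px(d,P)+.5-[x0,y0])*s).round().astype(int); cv2.polylines(c,[q.reshape(-1,1,2)],True,(0,255,0),1)
    cv2.imwrite(name,c)
E
python3 - <<'E'
from h import *
M=(.5576,-.153,-.244);D=(.543,.1028,-.083);S=(.4867,.3164,.247)
P=box(M,-.065,.065,-.028,.028,0,.036)+box(D,.066,.086,-.045,.045,0,.034)+box(D,-.084,.066,-.04,.04,0,0)[:1]+box(S,-.03,.03,-.03,.03,0,.055)+box(S,-.008,.008,-.008,.008,.06,.125)
draw(load("side0.npz"),P,240,165,120,100,6,"pics/s1.png")
draw(load("side0.npz"),P,270,280,70,80,6,"pics/s2.png")
draw(load("top0.npz"),P,220,155,160,90,5,"pics/t1.png")
go((.5576,-.153,.12),-.244-np.pi/2)
E
```

```text
t 0.1 at [ 0.2063 -0.5094  0.2303] [-3.1414e+00  2.0000e-03 -1.1859e+00] F [-0.4  0.   0.1] w 0.0856
shift mm [-198.2 -459.3  110.7] turn deg [3.000e-02 1.100e-01 3.603e+01]
```

View pics/s1.png

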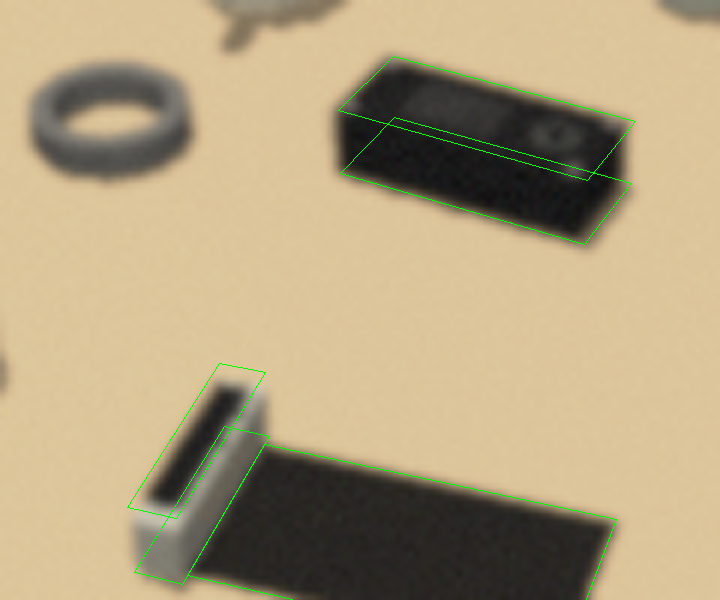

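View pics/s2.png

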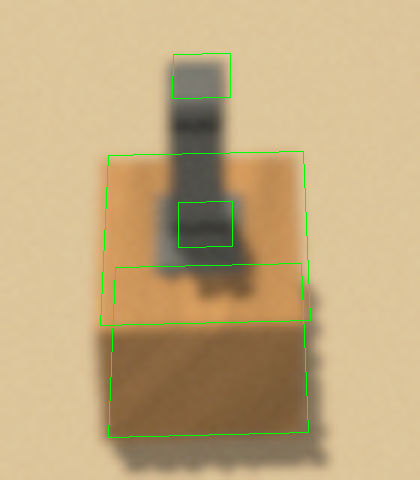

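View pics/t1.png

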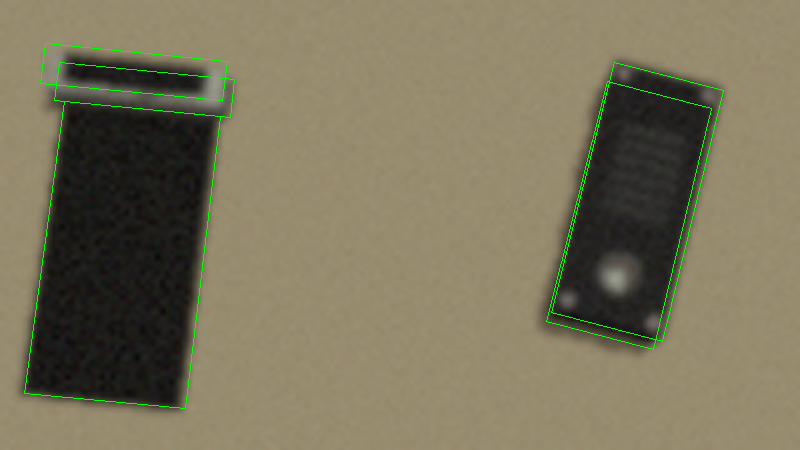

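Projected outlines match to within about 3 mm: the module fits well, while the bar sits about 3 mm nearer than predicted, so I'll use contact force there. Next I move above the module.

Request:
drive_tool([
  [-27, -62, 5, 0, 0, 6, 100],
  [-55, -125, 15, 0, 0, 12, 100],
  [-82, -188, 30, 0, 0, 18, 100],
  [-109, -252, 45, 0, 0, 24, 100],
  [-136, -315, 60, 0, 0, 30, 100],
  [-163, -378, 75, 0, 0, 36, 100],
  [-185, -428, 95, 0, 0.1, 36, 100],
  [-198, -459, 110, 0, 0.1, 36, 100],
])

```text
t: 0.77
tool_pos: [0.4362, -0.2758, 0.1694]
eef_rot: [-3.141, -0.002, -1.815]
contact_force: [1.0, -0.9, -0.7]
gripper_width: 0.0858
```

Request:
drive_tool([
  [0, 0, 0, 0, 0, 0, 100],
  [0, 0, 0, 0, 0, 0, 100],
  [0, 0, 0, 0, 0, 0, 100],
  [0, 0, 0, 0, 0, 0, 100],
])

```text
t: 1.1
tool_pos: [0.4346, -0.2787, 0.1702]
eef_rot: [-3.141, -0.002, -1.816]
contact_force: [-0.3, 0.1, 1.1]
gripper_width: 0.0856
```

Run:
```python
from h import *
go((.5576,-.153,.06),-.244-np.pi/2)
```

```text
t 1.1 at [ 0.4346 -0.2787  0.1702] [-3.1409e+00 -2.4000e-03 -1.8158e+00] F [-0.3  0.1  1.1] w 0.0856
shift mm [-152.   -88.7  109.9] turn deg [-0.04 -0.14 -0.06]
```

Request:
drive_tool([
  [-30, -18, 10, 0, 0, 0, 100],
  [-60, -35, 25, 0, -0.1, 0, 100],
  [-90, -53, 40, 0, -0.1, 0, 100],
  [-120, -70, 50, 0, -0.1, 0, 100],
  [-140, -82, 60, 0, -0.1, 0, 100],
  [-152, -89, 65, 0, -0.1, 0, 100],
  [-152, -89, 65, 0, -0.1, 0, 100],
  [-152, -89, 65, 0, -0.1, 0, 100],
])

```text
t: 1.77
tool_pos: [0.5579, -0.1529, 0.1048]
eef_rot: [-3.142, -0.001, -1.815]
contact_force: [-0.1, -0.6, -0.2]
gripper_width: 0.0855
```

Run:
```python
from h import *
from workcell import eyes
go((.5576,-.153,.006),-.244-np.pi/2)
for n in ("top","side"):
    d=eyes.get_image(n); np.savez(n+"1.npz",**d)
crop(load("top1.npz"),300,150,100,90,7,"pics/t2.png")
crop(load("side1.npz"),270,120,100,100,6,"pics/s3.png")
```

```text
t 1.77 at [ 0.5579 -0.1529  0.1048] [-3.1416e+00 -9.0000e-04 -1.8151e+00] F [-0.1 -0.6 -0.2] w 0.0855
shift mm [ 0.1  0.3 98.8] turn deg [-0.   -0.05 -0.02]
```

View pics/s3.png

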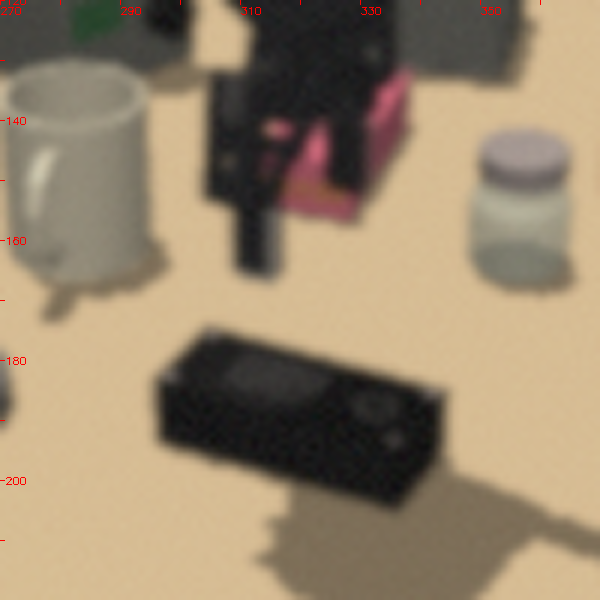

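View pics/t2.png

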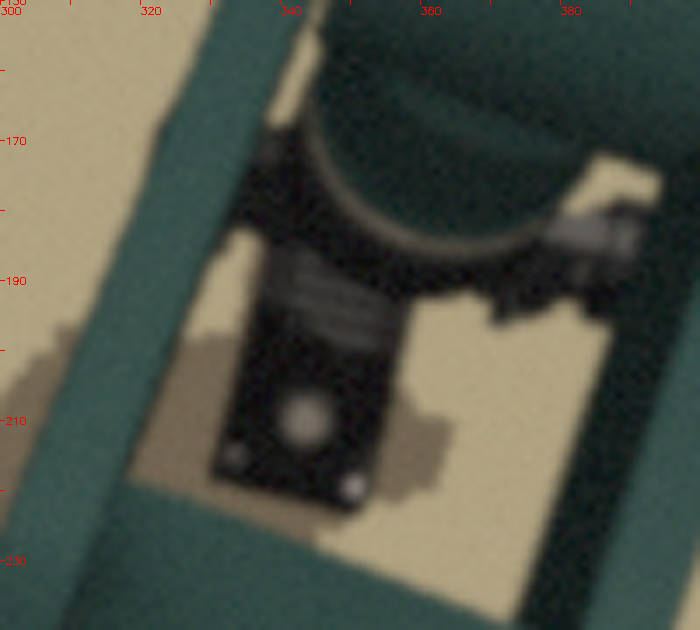

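The gripper is above the module with its fingers out to either side. Descending.

Request:
drive_tool([
  [0, 0, 20, 0, 0, 0, 100],
  [0, 0, 40, 0, 0, 0, 100],
  [0, 0, 55, 0, 0, 0, 100],
  [0, 0, 65, 0, 0, 0, 100],
  [0, 0, 70, 0, 0, 0, 100],
  [0, 0, 73, 0, 0, 0, 100],
])

```text
t: 2.37
tool_pos: [0.5579, -0.1525, 0.0316]
eef_rot: [-3.141, -0.0, -1.816]
contact_force: [-0.6, -0.9, 0.6]
gripper_width: 0.0854
```

Request:
drive_tool([
  [0, 0, 8, 0, 0, 0, 100],
  [0, 0, 15, 0, 0, 0, 100],
  [0, 0, 20, 0, 0, 0, 100],
  [0, 0, 24, 0, 0, 0, 100],
  [0, 0, 25, 0, 0, 0, 100],
  [0, 0, 25, 0, 0, 0, 100],
])

```text
t: 2.87
tool_pos: [0.5581, -0.1515, 0.0062]
eef_rot: [3.141, 0.0, -1.814]
contact_force: [-0.0, -0.4, 0.5]
gripper_width: 0.0857
```

Request:
drive_tool([
  [0, 0, 0, 0, 0, 0, 70],
  [0, 0, 0, 0, 0, 0, 55],
  [0, 0, 0, 0, 0, 0, 55],
  [0, 0, 0, 0, 0, 0, 55],
  [0, 0, 0, 0, 0, 0, 55],
  [0, 0, 0, 0, 0, 0, 55],
])

```text
t: 3.37
tool_pos: [0.559, -0.1521, 0.0076]
eef_rot: [-3.139, -0.001, -1.814]
contact_force: [0.2, -1.3, 3.9]
gripper_width: 0.0548
```

Run:
```python
from h import *
go((.507,.107,.0075),-.083-np.pi/2)
```

```text
t 3.37 at [ 0.559  -0.1521  0.0076] [-3.1391e+00 -6.0000e-04 -1.8142e+00] F [ 0.2 -1.3  3.9] w 0.0548
shift mm [-238.9  112.9   -0.3] turn deg [-0.14 -0.05 -9.19]
```

Request:
drive_tool([
  [-7, 4, 0, 0, 0, 0, 55],
  [-20, 10, 0, 0, 0, -1, 55],
  [-36, 17, 0, 0, 0, -2, 55],
  [-52, 25, 0, 0, 0, -3, 55],
  [-68, 32, 0, 0, 0, -4, 55],
  [-84, 40, 0, 0, 0, -5, 55],
  [-97, 46, 0, 0, 0, -5, 55],
  [-102, 48, 0, 0, 0, -5, 55],
])

```text
t: 4.03
tool_pos: [0.5366, -0.0402, 0.0076]
eef_rot: [-3.139, -0.002, -1.726]
contact_force: [-0.3, -6.6, 5.1]
gripper_width: 0.0552
```

Run:
```python
from h import *
from workcell import eyes
d=eyes.get_image("side"); np.savez("side2.npz",**d)
crop(d,240,130,130,130,5,"pics/s4.png")
go((.507,.107,.0075),-.083-np.pi/2)
```

```text
t 4.08 at [ 0.5365 -0.0396  0.0076] [-3.1396e+00 -3.0000e-04 -1.7257e+00] F [-0.6  0.8  6. ] w 0.0547
shift mm [-1.403e+02  5.180e+01 -1.000e-01] turn deg [-0.11 -0.02 -4.12]
```

View pics/s4.png

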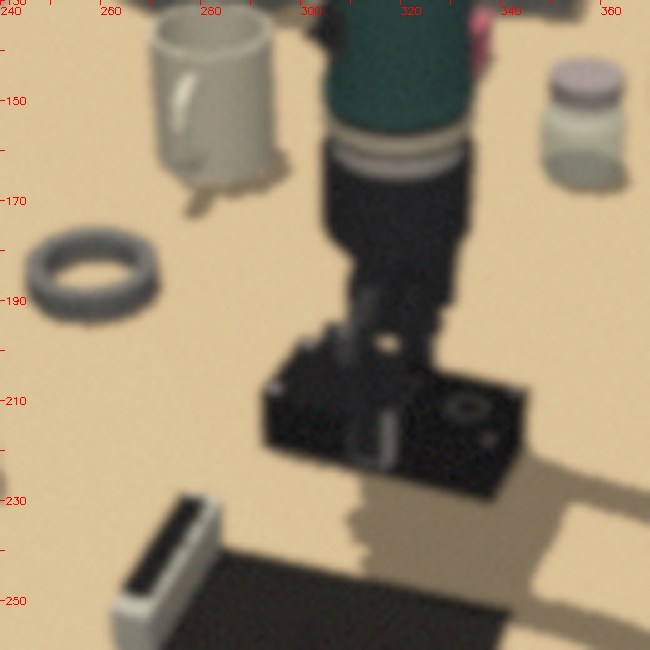

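The module is held flat, with the finger near the bench and the contact end toward the bar. Continuing, backing off in x first.

Request:
drive_tool([
  [-8, 8, 0, 0, 0, 0, 55],
  [-22, 20, 0, 0, 0, -1, 55],
  [-40, 32, 0, 0, 0, -2, 55],
  [-60, 40, 0, 0, 0, -3, 55],
  [-82, 46, 0, 0, 0, -4, 55],
  [-104, 52, 0, 0, 0, -4.1, 55],
  [-125, 52, 0, 0, 0, -4.1, 55],
  [-137, 52, 0, 0, 0, -4.1, 55],
])

```text
t: 4.75
tool_pos: [0.5061, 0.1029, 0.0076]
eef_rot: [-3.141, -0.002, -1.655]
contact_force: [-1.3, -7.9, 8.2]
gripper_width: 0.0552
```

Run:
```python
from h import *
from workcell import eyes
for n in ("top","side"):
    d=eyes.get_image(n); np.savez(n+"3.npz",**d)
crop(load("side3.npz"),240,190,130,110,6,"pics/s5.png")
crop(load("top3.npz"),200,140,130,110,6,"pics/t5.png")
go((.542,.104,.0075),-.083-np.pi/2)
```

```text
t 4.85 at [0.5065 0.1048 0.0076] [-3.1404e+00  2.2000e-03 -1.6541e+00] F [-0.2  3.6  7.1] w 0.0549
shift mm [ -2.1 -35.5   0.2] turn deg [-0.07  0.13 -0.02]
```

View pics/s5.png

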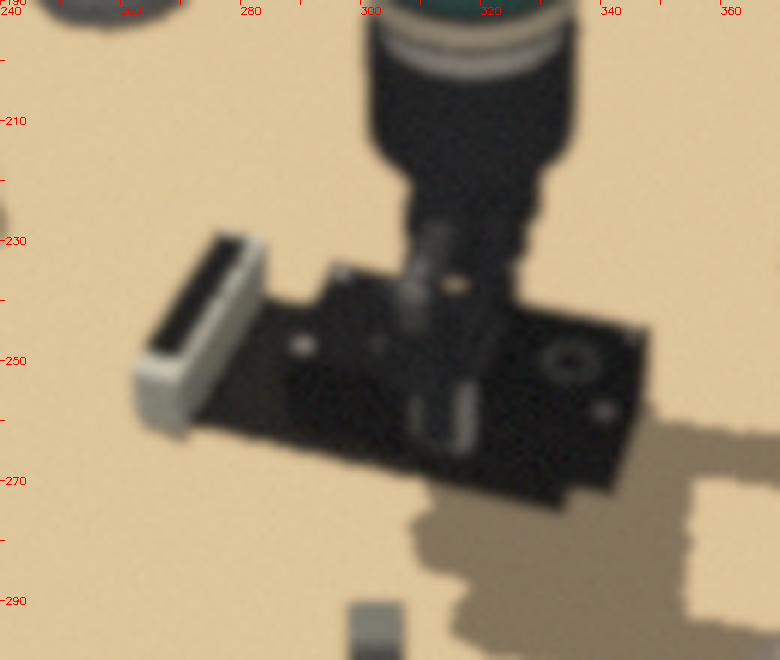

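View pics/t5.png

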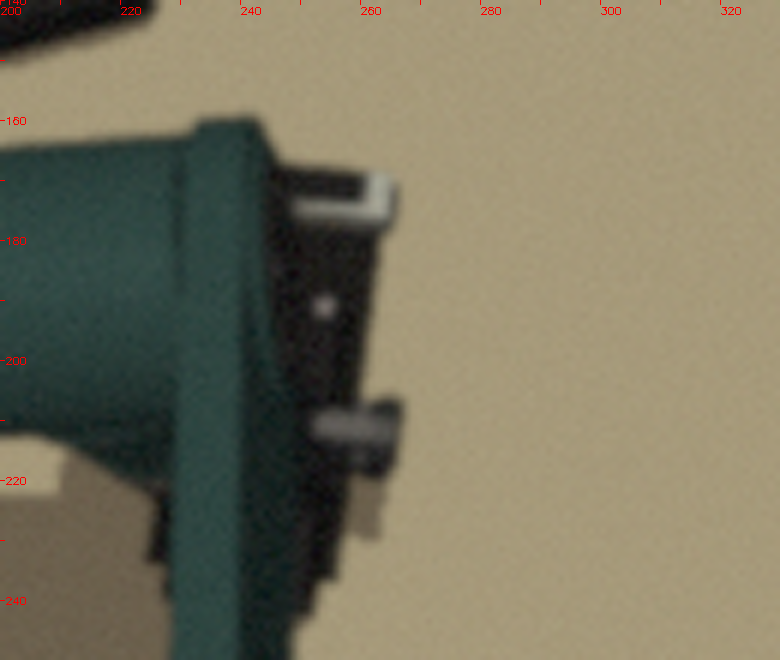

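Request:
drive_tool([
  [-1, -6, 0, 0, 0, 0, 55],
  [-2, -14, 0, 0, 0, 0, 55],
  [-2, -22, 0, 0, 0, 0, 55],
  [-2, -27, 0, 0, 0, 0, 55],
  [-2, -30, 0, 0, 0, 0, 55],
  [-2, -30, 0, 0, 0, 0, 55],
])

```text
t: 5.35
tool_pos: [0.5342, 0.1032, 0.0076]
eef_rot: [3.137, 0.002, -1.656]
contact_force: [-7.5, 1.0, 12.2]
gripper_width: 0.055
```

Run:
```python
from h import *
from workcell import eyes
for n in ("side",):
    d=eyes.get_image(n); np.savez(n+"4.npz",**d)
D=(.542,.104,-.083)
from workcell import arm
st=arm.get_state();p=st["tool_pos"];M=(p[0],p[1],st["eef_rot"][2]+np.pi/2)
draw(load("side4.npz"),box(M,-.065,.065,-.028,.028,0,.036)+box(D,.066,.086,-.045,.045,0,.034)+box(D,-.084,.066,-.04,.04,0,0)[:1],250,210,110,80,7,"pics/s6.png")
go((.542,.104,.0075),-.083-np.pi/2)
```

```text
t 5.4 at [0.5342 0.1033 0.0076] [ 3.1371e+00  1.6000e-03 -1.6559e+00] F [-7.2  0.9 12.7] w 0.0549
shift mm [-1.4 -7.7  0.1] turn deg [ 0.26  0.09 -0.12]
```

View pics/s6.png

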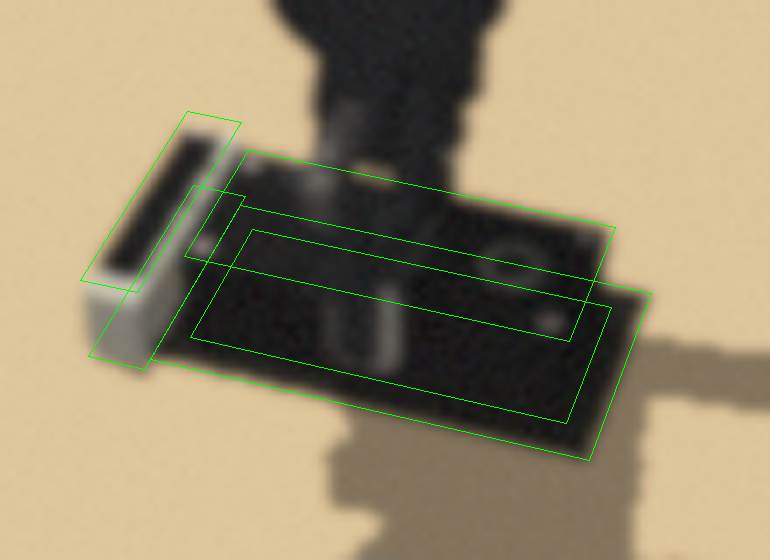

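Request:
drive_tool([
  [-1, -1, 0, 0, 0, 0, 55],
  [-1, -2, 0, 0, 0, 0, 55],
  [-1, -3, 0, 0, 0, 0, 55],
  [-1, -3, 0, 0, 0, 0, 55],
])

```text
t: 5.73
tool_pos: [0.5365, 0.1035, 0.0076]
eef_rot: [3.136, 0.0, -1.656]
contact_force: [-10.5, -0.1, 14.4]
gripper_width: 0.0551
```

Request:
drive_tool([
  [0, 0, -1, 0, 0, 0, 55],
  [0, 0, -1, 0, 0, 0, 55],
])

```text
t: 5.9
tool_pos: [0.5369, 0.1035, 0.0076]
eef_rot: [3.137, 0.001, -1.656]
contact_force: [-7.1, 0.6, 7.9]
gripper_width: 0.0549
```

Request:
drive_tool([
  [0, -1, 0, 0, 0, 0, 55],
  [0, -2, 0, 0, 0, 0, 55],
  [0, -3, 0, 0, 0, 0, 55],
  [0, -3, 0, 0, 0, 0, 55],
])

```text
t: 6.23
tool_pos: [0.5396, 0.1034, 0.0076]
eef_rot: [3.136, 0.001, -1.656]
contact_force: [-7.4, 0.0, 8.8]
gripper_width: 0.055
```

Run:
```python
from h import *
from workcell import eyes
for n in ("top","side",):
    d=eyes.get_image(n); np.savez(n+"5.npz",**d)
D=(.542,.104,-.083)
from workcell import arm
st=arm.get_state();p=st["tool_pos"];M=(p[0],p[1],st["eef_rot"][2]+np.pi/2)
crop(load("side5.npz"),250,215,80,60,10,"pics/s7.png")
crop(load("top5.npz"),220,150,60,60,10,"pics/t7.png")
go((.542,.104,.0075),-.083-np.pi/2)
```

```text
t 6.33 at [0.5396 0.1034 0.0076] [ 3.136e+00  1.000e-03 -1.656e+00] F [-6.6  2.   9. ] w 0.0551
shift mm [-0.8 -2.3  0.1] turn deg [ 0.32  0.06 -0.13]
```

View pics/s7.png

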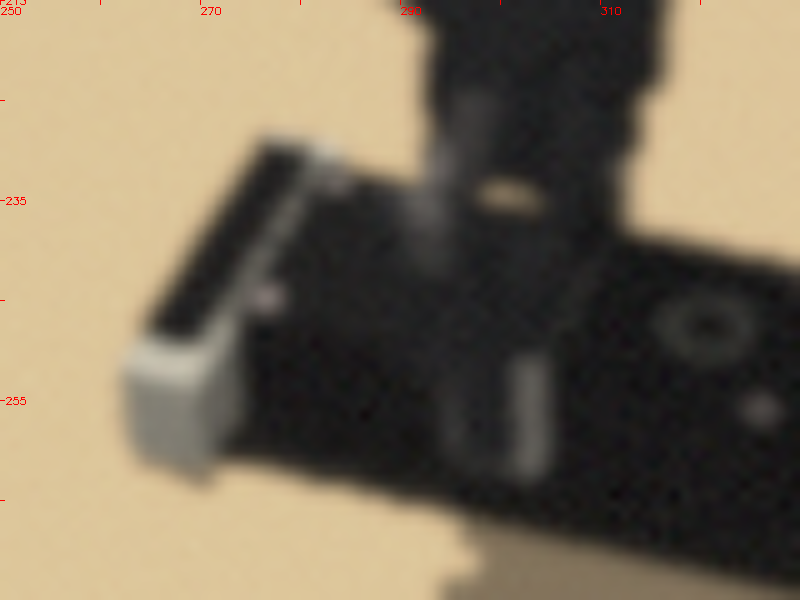

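View pics/t7.png

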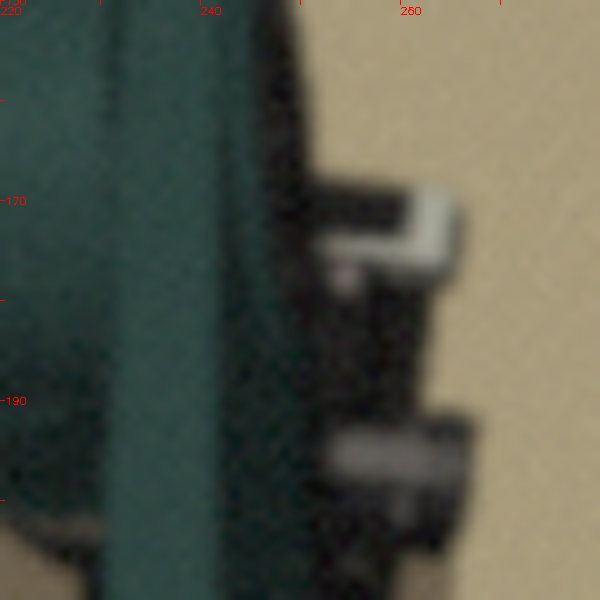

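The module's front edge is now almost against the bar in both views. I'll creep the last millimetres.

Request:
drive_tool([
  [0, -0.7, 0, 0, 0, 0, 55],
  [0, -1.5, 0, 0, 0, 0, 55],
  [0, -1.5, 0, 0, 0, 0, 55],
])

```text
t: 6.58
tool_pos: [0.5411, 0.1034, 0.0076]
eef_rot: [3.136, 0.001, -1.656]
contact_force: [-7.2, 1.0, 9.7]
gripper_width: 0.055
```

Request:
drive_tool([
  [0, -0.7, 0, 0, 0, 0, 55],
  [0, -1.5, 0, 0, 0, 0, 55],
  [0, -1.5, 0, 0, 0, 0, 55],
])

```text
t: 6.83
tool_pos: [0.5411, 0.1034, 0.0076]
eef_rot: [3.132, 0.001, -1.656]
contact_force: [-11.4, 0.7, 12.3]
gripper_width: 0.0548
```

Contact: the tool stopped at x = 0.5411 and the force rose. I'll ease the push, open and rise.

Request:
drive_tool([
  [0, 1, 0, 0, 0, 0, 55],
  [0, 1, 0, 0, 0, 0, 60],
  [0, 1, 0, 0, 0, 0, 70],
  [0, 1, 0, 0, 0, 0, 85],
  [0, 1, 0, 0, 0, 0, 100],
  [0, 1, 0, 0, 0, 0, 100],
  [0, 1, 0, 0, 0, 0, 100],
  [0, 1, 0, 0, 0, 0, 100],
])

```text
t: 7.5
tool_pos: [0.5443, 0.1021, 0.0073]
eef_rot: [-3.142, 0.0, -1.656]
contact_force: [-0.3, 0.2, -0.6]
gripper_width: 0.0854
```

Request:
drive_tool([
  [0, 0, -5, 0, 0, 0, 100],
  [0, 0, -15, 0, 0, 0, 100],
  [0, 0, -35, 0, 0, 0, 100],
  [0, 0, -70, 0, 0, 0, 100],
  [0, 0, -105, 0, 0, 0, 100],
  [0, 0, -140, 0, 0, 0, 100],
  [0, 0, -165, 0, 0, 0, 100],
  [0, 0, -170, 0, 0, 0, 100],
])

```text
t: 8.17
tool_pos: [0.5474, 0.1024, 0.1858]
eef_rot: [-3.128, 0.002, -1.655]
contact_force: [-0.2, -0.9, 0.8]
gripper_width: 0.0855
```

Run:
```python
from h import *
# stage: above stand, yaw .247-pi/2
go((.4867,.3164,.19),.247-np.pi/2)
```

```text
t 8.17 at [0.5474 0.1024 0.1858] [-3.1280e+00  2.2000e-03 -1.6555e+00] F [-0.2 -0.9  0.8] w 0.0855
shift mm [-208.1   78.5   -4.9] turn deg [ -0.79  -0.   -19.  ]
```

Request:
drive_tool([
  [-30, 11, 0, 0, 0, -4, 100],
  [-60, 22, 0, -0.3, 0, -9, 100],
  [-90, 34, 0, -0.8, 0, -14, 100],
  [-120, 45, 0, -0.8, 0, -19, 100],
  [-150, 57, 0, -0.8, 0, -19, 100],
  [-180, 68, 0, -0.8, 0, -19, 100],
  [-200, 75, -3, -0.8, 0, -19, 100],
  [-208, 78, -5, -0.8, 0, -19, 100],
])

```text
t: 8.83
tool_pos: [0.4827, 0.3186, 0.1824]
eef_rot: [3.128, 0.003, -1.32]
contact_force: [0.0, -0.2, 0.6]
gripper_width: 0.0854
```

Run:
```python
from h import *
from workcell import eyes
for n in ("top","side",):
    d=eyes.get_image(n); np.savez(n+"6.npz",**d)
crop(load("side6.npz"),250,200,110,80,7,"pics/s8.png")
crop(load("top6.npz"),210,150,70,95,6,"pics/t8.png")
go((.4867,.3164,.073),.247-np.pi/2)
```

```text
t 8.93 at [0.4838 0.3169 0.1829] [ 3.1289e+00  1.8000e-03 -1.3215e+00] F [ 0.4 -0.4  0.7] w 0.0854
shift mm [  1.4  -4.1 109.8] turn deg [0.73 0.1  0.13]
```

View pics/s8.png

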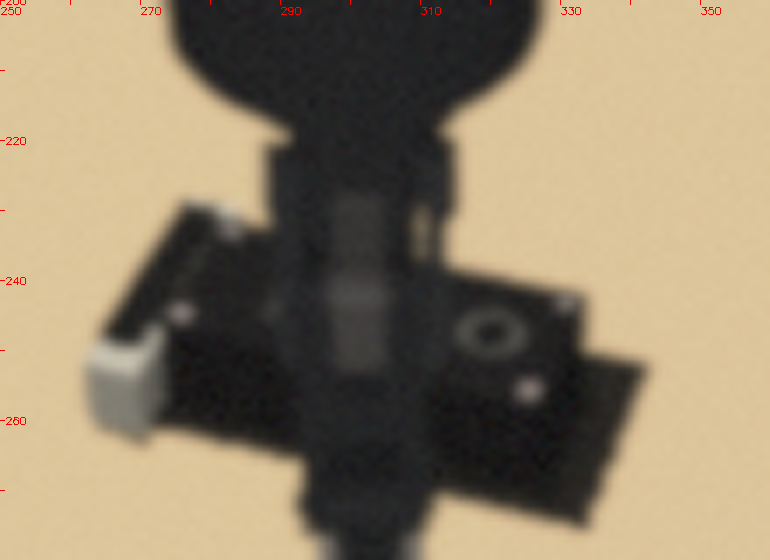

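View pics/t8.png

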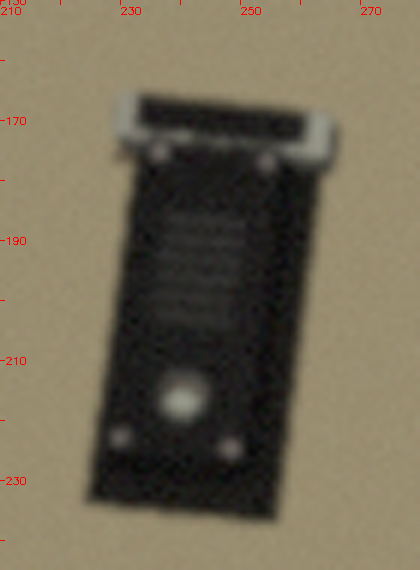

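Run:
```python
from h import *
d=load("top6.npz")
g=lambda L,s,ox,oy:[px2w(d,ox+x/s-.5,oy+y/s-.5,.036)[:2] for x,y in L]
A=np.array(g([(624,75),(709,95),(567,299),(654,322),(619,272)],5,220,155)); B=np.array(g([(162,152),(268,160),(120,437),(230,449),(183,400)],6,210,150))
for Q in (A,B):
    c=Q[:4].mean(0); ax=(Q[0]+Q[1]-Q[2]-Q[3])/2; print(c.round(4),np.arctan2(ax[1],ax[0]).round(4),np.linalg.norm(ax).round(4),np.linalg.norm(Q[0]-Q[1]).round(4),"hole",Q[4].round(4))
D=(.542,.104,-.083); c,s=np.cos(D[2]),np.sin(D[2])
print("in dock", np.array([[c,s],[-s,c]])@(B[:4].mean(0)-[.542,.104]))
# pad outline this image
P=np.array([px2w(d,210+x/6-.5,150+y/6-.5,0)[:2] for x,y in [(87,500),(278,520),(132,180),(322,170)]]);print(P.round(4))
yaw=np.arctan2(*(P[0]-P[1])[[0,1]]*[-1,1]); print("pad near-edge yaw",yaw, "mid",P[:2].mean(0), np.linalg.norm(P[0]-P[1]))
print([np.arctan2(*(P[i+2]-P[i])[::-1]) for i in(0,1)])
for off in (0,):
    for y in (-.083,):
        c,s=np.cos(y),np.sin(y); m=P[:2].mean(0); print("dock from pad", m+.084*np.array([c,s]))
```

```text
[ 0.5593 -0.1535] -0.2451 0.1173 0.0436 hole [ 0.5214 -0.1435]
[0.5422 0.1032] -0.0921 0.1188 0.0433 hole [0.5005 0.1062]
in dock [ 0.00030895 -0.00080989]
[[0.4631 0.1503]
 [0.4556 0.0715]
 [0.5992 0.1384]
 [0.6049 0.0583]]
pad near-edge yaw -0.09504756742050435 mid [0.4593293 0.1108662] 0.07916306111055645
[np.float64(-0.08690886141091636), np.float64(-0.0877237702963441)]
dock from pad [0.54304013 0.1039022 ]
```

The module sits square against the bar. By camera it is at about (0.3, -0.8) mm and -0.01 rad in the dock frame. The z stop at 0.0076 earlier shows the fingertips reach past the TCP when partly closed, so I'll grasp the stylus a bit higher, at TCP z ≈ 0.082.

Request:
drive_tool([
  [1.4, -4, 10, 0.7, 0.1, 0, 100],
  [1.4, -4, 30, 0.7, 0.1, 0, 100],
  [1.4, -4, 50, 0.7, 0.1, 0, 100],
  [1.4, -4, 70, 0.7, 0.1, 0, 100],
  [1.4, -4, 85, 0.7, 0.1, 0, 100],
  [1.4, -4, 95, 0.7, 0.1, 0, 100],
  [1.4, -4, 100, 0.7, 0.1, 0, 100],
  [1.4, -4, 100, 0.7, 0.1, 0, 100],
])

```text
t: 9.6
tool_pos: [0.4869, 0.3141, 0.0813]
eef_rot: [3.138, -0.001, -1.325]
contact_force: [-1.0, 0.1, -0.3]
gripper_width: 0.0854
```

Run:
```python
from h import *
from workcell import eyes
for n in ("side",):
    d=eyes.get_image(n); np.savez(n+"7.npz",**d)
crop(d,250,220,110,140,5,"pics/s9.png")
go((.4867,.3164,.082),.247-np.pi/2)
```

```text
t 9.65 at [0.4874 0.3147 0.0826] [ 3.1404e+00 -1.0000e-04 -1.3249e+00] F [-0.  -0.1  0.9] w 0.0855
shift mm [-1.8  0.3  0.6] turn deg [ 0.07 -0.   -0.06]
```

View pics/s9.png

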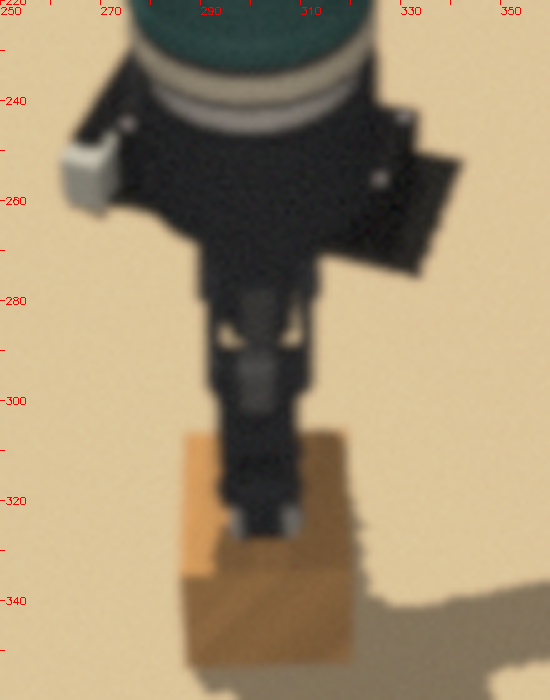

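The near finger covers the handle, with the flange showing evenly at both sides around (295,324) and (309,324), so alignment is good. Closing.

Request:
drive_tool([
  [-1.5, 0, 0.5, 0, 0, 0, 60],
  [-1.5, 0, 0.5, 0, 0, 0, 30],
  [-1.5, 0, 0.5, 0, 0, 0, 8],
  [-1.5, 0, 0.5, 0, 0, 0, 8],
  [-1.5, 0, 0.5, 0, 0, 0, 8],
  [-1.5, 0, 0.5, 0, 0, 0, 8],
  [-1.5, 0, 0.5, 0, 0, 0, 8],
  [-1.5, 0, 0.5, 0, 0, 0, 8],
])

```text
t: 10.32
tool_pos: [0.4868, 0.3171, 0.0824]
eef_rot: [3.141, 0.001, -1.324]
contact_force: [-0.5, 0.5, 0.7]
gripper_width: 0.0154
```

Request:
drive_tool([
  [0, 0, 0, 0, 0, 0, 8],
  [0, 0, 0, 0, 0, 0, 8],
  [0, 0, 0, 0, 0, 0, 8],
  [0, 0, -5, 0, 0, 0, 8],
  [0, 0, -15, 0, 0, 0, 8],
  [0, 0, -27, 0, 0, 0, 8],
  [0, 0, -40, 0, 0, 0, 8],
  [0, 0, -50, 0, 0, 0, 8],
])

```text
t: 10.98
tool_pos: [0.4874, 0.3172, 0.1343]
eef_rot: [-3.14, 0.001, -1.324]
contact_force: [0.3, -0.8, 0.9]
gripper_width: 0.0149
```

Request:
drive_tool([
  [0, 0, -10, 0, 0, 0, 8],
  [0, 0, -20, 0, 0, 0, 8],
  [0, 0, -30, 0, 0, 0, 8],
  [0, 0, -40, 0, 0, 0, 8],
  [0, 0, -40, 0, 0, 0, 8],
  [0, 0, -40, 0, 0, 0, 8],
])

```text
t: 11.48
tool_pos: [0.4872, 0.3171, 0.1729]
eef_rot: [-3.141, 0.001, -1.324]
contact_force: [-0.3, -0.0, -0.5]
gripper_width: 0.0152
```

Run:
```python
from h import *
from workcell import eyes
for n in ("top","side",):
    d=eyes.get_image(n); np.savez(n+"8.npz",**d)
crop(load("side8.npz"),250,220,110,140,5,"pics/s10.png")
crop(load("top8.npz"),90,170,190,90,4,"pics/t10.png")
go((.5023,.1068,.15),.247-np.pi/2)
```

```text
t 11.58 at [0.4865 0.3167 0.1713] [ 3.1393 -0.     -1.3239] F [ 0.9 -0.1 -0.4] w 0.0154
shift mm [207.4  35.9  21.4] turn deg [ 0.13 -0.   -0.  ]
```

View pics/s10.png

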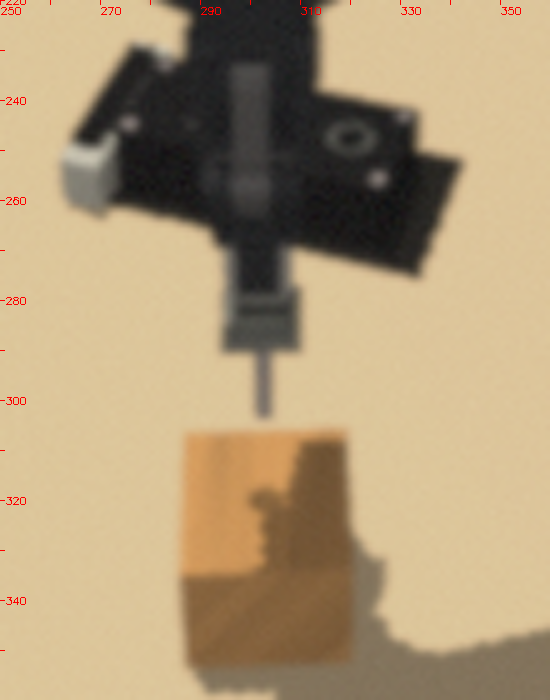

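View pics/t10.png

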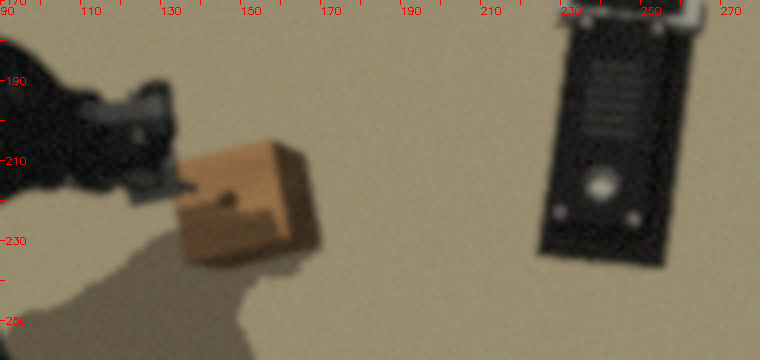

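The stylus is out and held upright: in the side view the tip is at (302,303), and the aperture is at (320,247). Moving above the aperture.

Request:
drive_tool([
  [15, 3, 0, 0.1, 0, 0, 8],
  [42, 8, 0, 0.1, 0, 0, 8],
  [72, 13, 0, 0.1, 0, 0, 8],
  [105, 19, 3, 0.1, 0, 0, 8],
  [140, 25, 7, 0.1, 0, 0, 8],
  [170, 30, 11, 0.1, 0, 0, 8],
  [195, 34, 16, 0.1, 0, 0, 8],
  [207, 36, 20, 0.1, 0, 0, 8],
])

```text
t: 12.25
tool_pos: [0.5018, 0.1037, 0.1509]
eef_rot: [3.14, -0.001, -1.327]
contact_force: [-0.6, 0.6, 0.1]
gripper_width: 0.0152
```

Request:
drive_tool([
  [0, 0, 0, 0, 0, 0, 8],
  [0, 0, 0, 0, 0, 0, 8],
  [0, 0, 0, 0, 0, 0, 8],
])

```text
t: 12.5
tool_pos: [0.5024, 0.1083, 0.152]
eef_rot: [-3.141, 0.001, -1.323]
contact_force: [0.0, -0.0, -1.0]
gripper_width: 0.0156
```

Run:
```python
from h import *
from workcell import eyes,arm
d8=load("side8.npz"); print("proj tip d8",w2px(d8,[(.4868,.3168,.1717-.0724)]),"seen 302.3,302.7")
for n in ("side","top"):
    d=eyes.get_image(n); np.savez(n+"9.npz",**d)
d=load("side9.npz")
crop(d,280,190,75,75,8,"pics/s11.png")
crop(load("top9.npz"),200,150,100,90,7,"pics/t11.png")
st=arm.get_state();p=st["tool_pos"]; print("tip proj",w2px(d,[p-[0,0,.0724]]), "ap proj",w2px(d,[(.5023,.1068,.036)]))
go((.5023,.1068,.135),.247-np.pi/2)
```

```text
proj tip d8 [[303.21068272 302.32705353]] seen 302.3,302.7
tip proj [[319.96691082 232.83965576]] ap proj [[320.06317964 247.1184166 ]]
t 12.6 at [0.5025 0.1087 0.1523] [-3.1403e+00  7.0000e-04 -1.3220e+00] F [ 0.   0.3 -0.3] w 0.0152
shift mm [ 1.8  0.7 17.3] turn deg [-0.07  0.04  0.1 ]
```

View pics/s11.png

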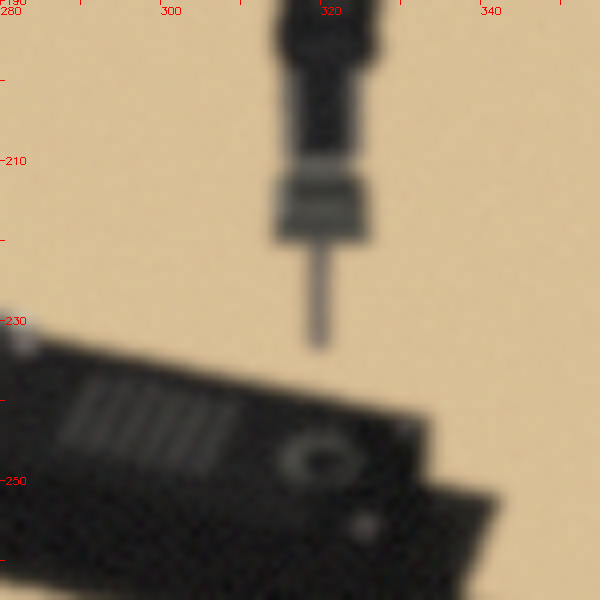

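View pics/t11.png

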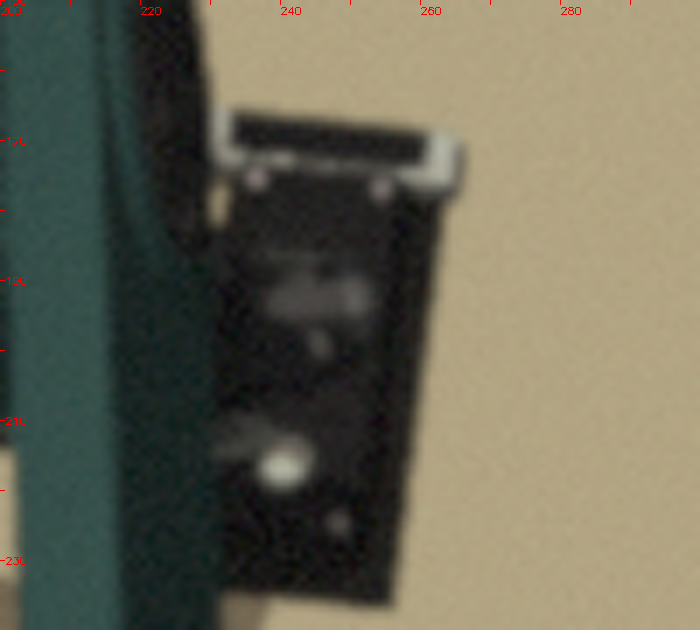

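Run:
```python
from h import *
d=load("top9.npz"); 
for t in ((.5025,.1087,.0799),(.5025,.1087,.125),(.5023,.1068,.036),(.5023,.1068,.020)): print(t,w2px(d,[t]))
crop(d,220,195,40,40,15,"pics/t12.png")
```

```text
(0.5025, 0.1087, 0.0799) [[235.5764613  212.71850721]]
(0.5025, 0.1087, 0.125) [[231.65879926 209.74046732]]
(0.5023, 0.1068, 0.036) [[239.79922891 215.41846782]]
(0.5023, 0.1068, 0.02) [[240.95280437 216.30439497]]
```

View pics/t12.png

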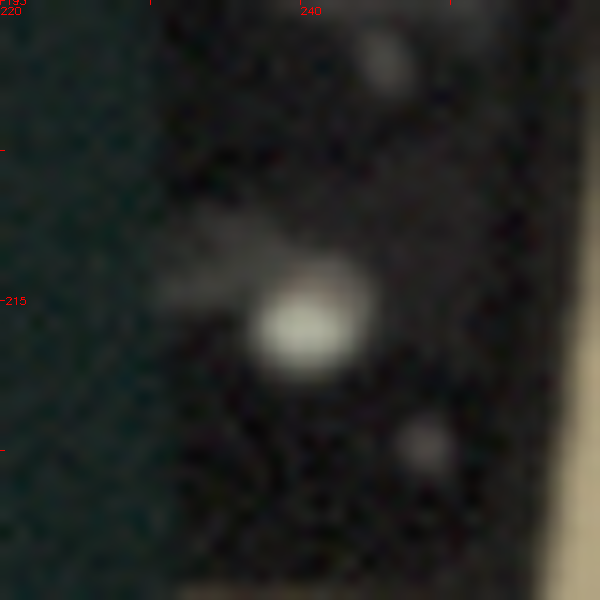

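Request:
drive_tool([
  [1, 0.5, 6, 0, 0, 0, 8],
  [1.5, 0.5, 14, 0, 0, 0, 8],
  [1.5, 0.5, 22, 0, 0, 0, 8],
  [1.5, 0.5, 29, 0, 0, 0, 8],
  [1.5, 0.5, 32, 0, 0, 0, 8],
  [1.5, 0.5, 32, 0, 0, 0, 8],
  [1.5, 0.5, 32, 0, 0, 0, 8],
])

```text
t: 13.18
tool_pos: [0.5022, 0.1058, 0.1196]
eef_rot: [-3.142, 0.0, -1.324]
contact_force: [0.3, -0.2, -0.7]
gripper_width: 0.0156
```

Run:
```python
from h import *
from workcell import eyes,arm
for n in ("side","top"):
    d=eyes.get_image(n); np.savez(n+"10.npz",**d)
crop(load("side10.npz"),290,215,60,50,12,"pics/s13.png")
crop(load("top10.npz"),220,195,40,40,15,"pics/t13.png")
p=arm.get_state()["tool_pos"]
for n in ("side10","top10"): print(n,"tip proj",w2px(load(n+".npz"),[p-[0,0,.0724]]))
go((.5023,.1068,.12),.247-np.pi/2)
```

```text
side10 tip proj [[320.02960137 242.84738041]]
top10 tip proj [[239.3265684  214.57252282]]
t 13.28 at [0.5027 0.1058 0.1204] [-3.140e+00  2.000e-04 -1.324e+00] F [ 0.2 -0.5 -0.6] w 0.0151
shift mm [-1.   0.1  0.4] turn deg [-0.09  0.01 -0.01]
```

View pics/s13.png

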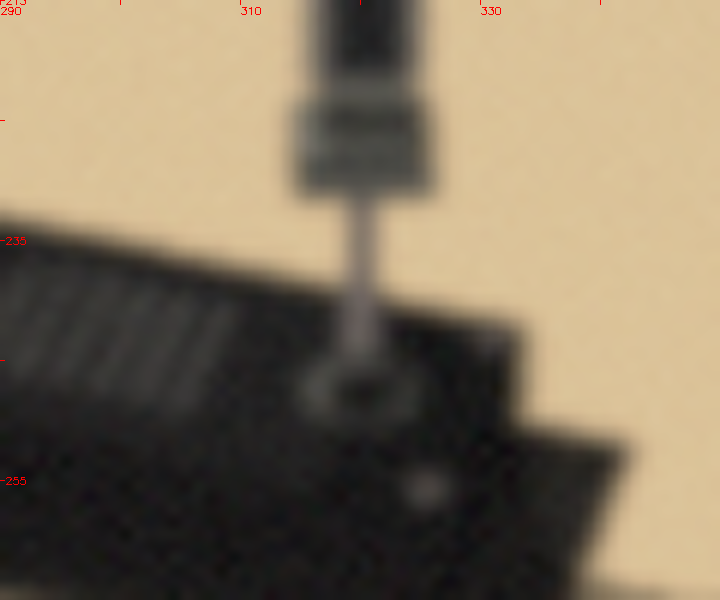

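View pics/t13.png

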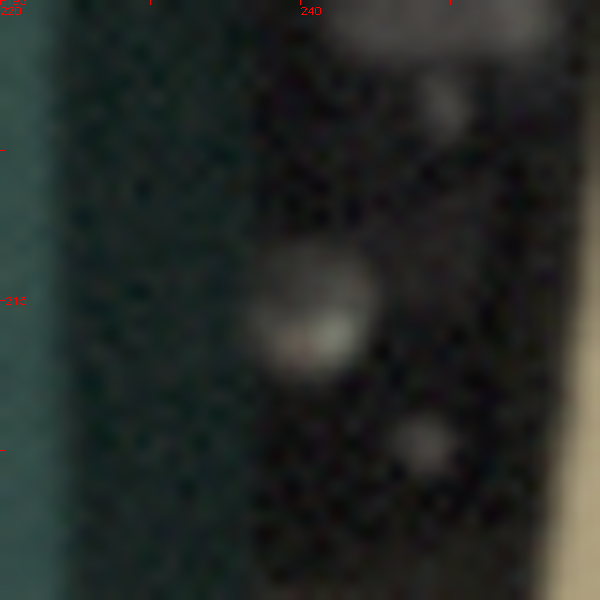

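Seen from the side, the pin tip (319.5,244) is right over the hole (319.5,247). Inserting slowly.

Request:
drive_tool([
  [-0.5, 0, 3, 0, 0, 0, 8],
  [-0.5, 0, 6, 0, 0, 0, 8],
  [-0.5, 0, 9, 0, 0, 0, 8],
  [-0.5, 0, 12, 0, 0, 0, 8],
  [-0.5, 0, 14, 0, 0, 0, 8],
  [-0.5, 0, 14, 0, 0, 0, 8],
])

```text
t: 13.78
tool_pos: [0.5018, 0.1063, 0.1052]
eef_rot: [3.141, 0.0, -1.324]
contact_force: [0.5, -0.5, -1.0]
gripper_width: 0.0153
```

Request:
drive_tool([
  [0, 0, 2, 0, 0, 0, 8],
  [0, 0, 4, 0, 0, 0, 8],
  [0, 0, 6, 0, 0, 0, 8],
  [0, 0, 7, 0, 0, 0, 8],
  [0, 0, 7, 0, 0, 0, 8],
  [0, 0, 7, 0, 0, 0, 8],
])

```text
t: 14.28
tool_pos: [0.5022, 0.1063, 0.0989]
eef_rot: [-3.141, 0.0, -1.324]
contact_force: [0.0, -0.1, -0.5]
gripper_width: 0.0153
```

Run:
```python
from h import *
from workcell import eyes,arm
for n in ("side","top"):
    d=eyes.get_image(n); np.savez(n+"11.npz",**d)
crop(load("side11.npz"),290,215,60,50,12,"pics/s14.png")
go((.5023,.1068,.09),.247-np.pi/2)
```

```text
t 14.38 at [0.5023 0.1063 0.0991] [-3.1406e+00  3.0000e-04 -1.3239e+00] F [-0.8  0.  -0.6] w 0.0155
shift mm [-0.5 -0.1  9.1] turn deg [-0.06  0.02 -0.  ]
```

View pics/s14.png

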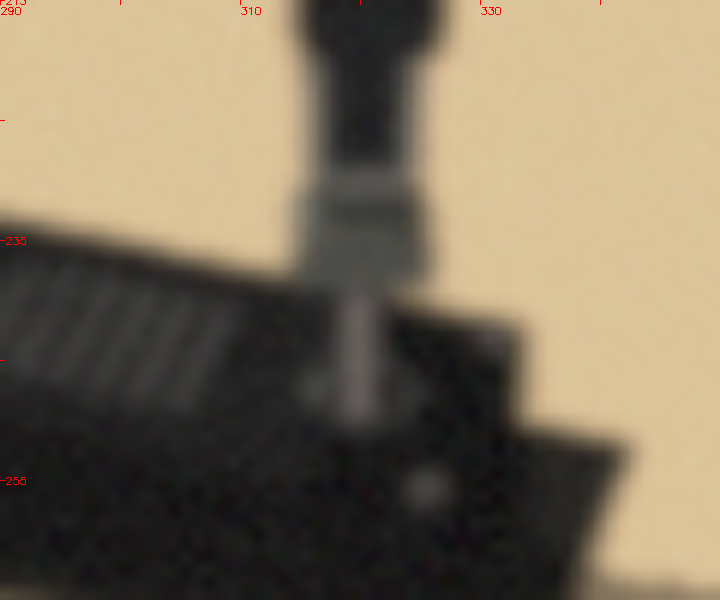

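No contact force, and the lower part of the pin is hidden below the bezel rim at about (319.5,250), so it is inside the hole. Pressing on.

Request:
drive_tool([
  [0, 0, 2, 0, 0, 0, 8],
  [0, 0, 4, 0, 0, 0, 8],
  [0, 0, 6, 0, 0, 0, 8],
  [0, 0, 7, 0, 0, 0, 8],
  [0, 0, 7, 0, 0, 0, 8],
  [0, 0, 7, 0, 0, 0, 8],
])

```text
t: 14.88
tool_pos: [0.5023, 0.1063, 0.0922]
eef_rot: [-3.141, 0.0, -1.324]
contact_force: [0.7, -0.2, 0.6]
gripper_width: 0.0153
```

Request:
drive_tool([
  [0, 0, 1, 0, 0, 0, 8],
  [0, 0, 2, 0, 0, 0, 8],
  [0, 0, 2, 0, 0, 0, 8],
  [0, 0, 2, 0, 0, 0, 8],
])

```text
t: 15.22
tool_pos: [0.5024, 0.1063, 0.0902]
eef_rot: [-3.141, 0.0, -1.324]
contact_force: [-1.3, -0.1, 2.9]
gripper_width: 0.015
```

Request:
drive_tool([
  [0, 0, 1, 0, 0, 0, 8],
  [0, 0, 2, 0, 0, 0, 8],
  [0, 0, 2, 0, 0, 0, 8],
  [0, 0, 2, 0, 0, 0, 8],
])

```text
t: 15.55
tool_pos: [0.5024, 0.1063, 0.0883]
eef_rot: [-3.14, 0.0, -1.324]
contact_force: [-0.6, -0.3, 3.9]
gripper_width: 0.0148
```

Request:
drive_tool([
  [0, 0, 0.5, 0, 0, 0, 8],
  [0, 0, 1, 0, 0, 0, 8],
  [0, 0, 1, 0, 0, 0, 8],
  [0, 0, 1, 0, 0, 0, 8],
])

```text
t: 15.88
tool_pos: [0.5025, 0.1064, 0.0881]
eef_rot: [-3.14, 0.0, -1.324]
contact_force: [-2.0, -0.3, 7.7]
gripper_width: 0.0151
```

Request:
drive_tool([
  [0, 0, 0.5, 0, 0, 0, 8],
  [0, 0, 1, 0, 0, 0, 8],
  [0, 0, 1, 0, 0, 0, 8],
  [0, 0, 1, 0, 0, 0, 8],
])

```text
t: 16.22
tool_pos: [0.5027, 0.1064, 0.0879]
eef_rot: [-3.139, 0.0, -1.324]
contact_force: [-3.3, -0.3, 10.9]
gripper_width: 0.0154
```

The button is at its hard stop: the force climbed with no further travel at TCP z = 0.088. I'll ease slightly and check the final scene.

Request:
drive_tool([
  [0, 0, -0.8, 0, 0, 0, 8],
  [0, 0, -0.8, 0, 0, 0, 8],
  [0, 0, -0.8, 0, 0, 0, 8],
  [0, 0, -0.8, 0, 0, 0, 8],
])

```text
t: 16.55
tool_pos: [0.5026, 0.1064, 0.0881]
eef_rot: [-3.14, 0.0, -1.324]
contact_force: [-2.3, -0.2, 8.8]
gripper_width: 0.0155
```

Run:
```python
from h import *
from workcell import eyes,arm
for n in ("side","top"):
    d=eyes.get_image(n); np.savez(n+"12.npz",**d); cv2.imwrite(f"pics/{n}12.png",d["color"][:,:,::-1])
crop(load("side12.npz"),255,205,90,75,8,"pics/s15.png")
st=arm.get_state(); print(st["t"],st["tool_pos"],st["contact_force"],st["gripper_width"])
```

```text
16.65 [0.50256668 0.10638028 0.08804006] [-2.35611312 -0.69283514  7.67440728] 0.015235716991338723
```

View pics/s15.png

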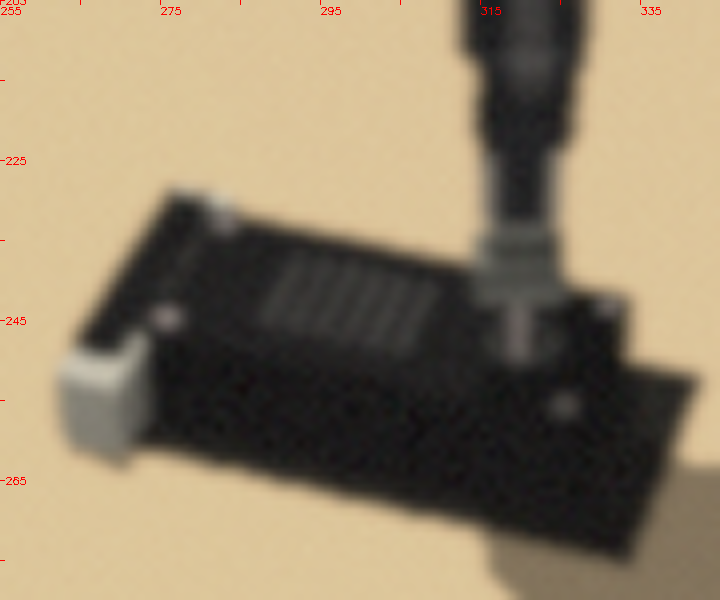

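View pics/top12.png

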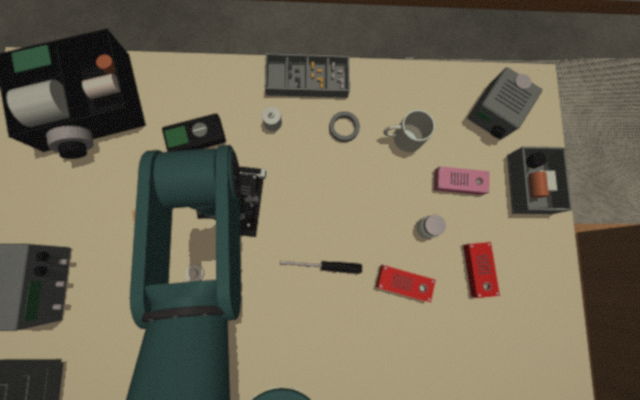

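The module is still flat against the bar. The pin is through the bezel at (319,250) and pressing with about 8 N, the fingers are clear of the module, and the bystanders are unmoved. Handing in.

```bash
python3 -c "
from workcell import arm
print(arm.sign_off()); s=arm.get_state(); print(s['t'],s['tool_pos'],s['contact_force'],s['gripper_width'])"
```

```text
the job is handed in; nothing more can be done
None
the job is handed in; nothing more can be done
```

I slid the module to the dock and pressed the reset button with the stylus. I handed the job in at about 16.7 s with the stylus still gripped and the button held down. Sign-off gave no verdict.

- **Docking:** I gripped the module across its 56 mm and slid it flat until it touched the contact bar. After release the camera put it at about (0.3, -0.8) mm and 0.01 rad off square in the dock frame. That was the last full measurement; a side view at the end shows it still flat against the bar.
- **Button press:** The stylus came out of the stand upright and its pin went into the hole without touching. At TCP z = 0.088 m the force rose from 4 to 11 N with no further travel, so I take the button to be fully down. I eased back to about 8 N, with the jaws 15 mm apart on the handle.
- **Surroundings:** The last pictures show the fingers well clear of the module. The bystanders I could see have not moved; the arm partly hid the gear in the top view.

Two checks disagreed:
- **Bar position:** The bar looked about 3 mm nearer, and a little narrower, than the dock pose predicted. I used the contact force to judge the final distance.
- **Fingertips:** They reached about 8 mm past the TCP when partly closed and rubbed the bench during the slide, at up to about 14 N. I gripped the stylus higher to allow for it.

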